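# Sort the pipe fittings into their sample trays

## Task

Put away the five loose grey pipe fittings: each goes into the tray whose ledge carries a sample of the same kind (tee, elbow or straight coupling), whatever its size. Lay tees and elbows flat and stand the coupling on its end, every one down on the tray's floor beside its neighbour and not on top of it or on a rim. Leave the tin and the tape roll where they are.

Things in the scene. Friction and masses are not known exactly. Their poses are not given: they have to be found in the camera images.
- tray_tee: Sample: a small grey tee fixed on the ledge of this fixed pine tray. Sizes in mm: open part 130 (x) by 172 (y) outside, 118 by 160 inside, walls 6 thick, wall tops 26 and inner floor 6 above the table. Origin: under the centre of the open part, at table height. The ledge, 56 deep and 12 high, runs along the +x side, away from the robot; tray turned at most 3 degrees.
- tray_elbow: Sample: a small grey elbow fixed on the ledge of this fixed pine tray. Sizes in mm: open part 130 (x) by 172 (y) outside, 118 by 160 inside, walls 6 thick, wall tops 26 and inner floor 6 above the table. Origin: under the centre of the open part, at table height. The ledge, 56 deep and 12 high, runs along the +x side, away from the robot; tray turned at most 3 degrees.
- tray_coupling: Sample: a small grey coupling on end, fixed on the ledge of this fixed pine tray. Sizes in mm: open part 130 (x) by 172 (y) outside, 118 by 160 inside, walls 6 thick, wall tops 26 and inner floor 6 above the table. Origin: under the centre of the open part, at table height. The ledge, 56 deep and 12 high, runs along the +x side, away from the robot; tray turned at most 3 degrees.
- tee_large_mid (a point): Loose large pipe tee of grey plastic, about 75 g; sizes in mm. Lies flat: a straight run 72 long, one branch square to it, ends 36 in diameter. The point: where the axes cross, 18 above its support. Run along x (ends at +-36), branch along +y to y = 44, z up. The branch can be pinched across (36 wide) at y = 33, from above. Starts on the table at any yaw.
- tee_small_mid (a point): Loose small pipe tee of grey plastic, about 45 g; sizes in mm. Lies flat: a straight run 54 long, one branch square to it, ends 28 in diameter. The point: where the axes cross, 14 above its support. Run along x (ends at +-27), branch along +y to y = 34, z up. The branch can be pinched across (28 wide) at y = 25, from above. Starts on the table at any yaw.
- elbow_large_mid (a point): Loose large 90-degree pipe elbow of grey plastic, about 65 g; sizes in mm. Lies flat: two legs square to each other, along +x and +y, ending 46 from the point; ends 36 in diameter. The point: at the corner, where the leg axes cross, 18 above its support; z up. A leg can be pinched across (36 wide) 33 from the point, from above. Starts on the table at any yaw.
- elbow_small_mid (a point): Loose small 90-degree pipe elbow of grey plastic, about 35 g; sizes in mm. Lies flat: two legs square to each other, along +x and +y, ending 36 from the point; ends 28 in diameter. The point: at the corner, where the leg axes cross, 14 above its support; z up. A leg can be pinched across (28 wide) 25 from the point, from above. Starts on the table at any yaw.
- coupling_mid (a point): Loose straight pipe coupling of grey plastic, about 50 g: a round sleeve 40 mm in diameter and 46 mm long, standing on end on the table (from above a dark disc in a grey ring). The point is on its axis, half-way up (23 mm above what it rests on); z up, along its axis.
- tin_mid (a point): Bystander, to be left alone: low round tin with white sides and a bare metal lid, 71 mm in diameter, 40 mm high, standing among the fittings. The point is on its axis, half-way up.
- tape_mid (a point): Bystander, to be left alone: roll of brown tape lying flat among the fittings, 72 mm outer and 48 mm inner diameter, 24 mm high. The point is on its axis, half-way up.
Things that resemble listed ones, but are neither listed nor needed, are in the scene too. Leave any blue or green look-alike of the part that bears coupling_mid alone. Leave any turquoise look-alike of the part that bears elbow_large_mid alone.

How it is judged:
By the outcome, as a careful person would: the job done as asked, in the order asked, and still so for the second after the job is handed in, with the robot touching nothing.
It also fails if it takes over 128 s, if anything falls off the work surface, if the arm or the gripper's body presses on something with over 40 N, if the wrist force passes 120 N, or if a joint passes its speed limit or range.

## Robot

A 7-joint arm with a two-finger parallel gripper is mounted at the origin on the work surface. World frame = base frame: x ahead of the robot, y to its left, z up, the work surface at z = 0. Lengths are in m, angles in rad, forces in N, time in s.
With the tool pointing down it reaches from about 0.4 to 0.85 m from the base axis. Payload 4.5 kg.
Tool frame: the origin (TCP) lies midway between the tips of the shut fingers; the grasp point (between the pads) lies 19 mm behind it; z points along the fingers, y is the direction in which the jaws open and shut (so a half turn about z gives the same grasp; the last joint's range is limited). The gripper opens to 88 mm and grips with 3 to 60 N. Pads are 18 mm wide; open, the fingers measure 123 mm over their backs; the gripper's body (75 mm by 187 mm) begins 45 mm behind the grasp point.
Start: joints at [1.164, 0.689, -0.195, 1.565, 0.157, 0.902, -0.215], TCP at [0.267, -0.565, 0.239] pointing down, gripper open.
Joint ranges: [-3.01, 3.01], [-0.46, 2.08], [-1.47, 1.51], [0.13, 2.56], [-1, 4.14], [0.04, 2.09], [-2.66, 2.66]. Speed limits (rad/s): [2.57, 2.57, 3.14, 3.14, 3.14, 3.14, 3.14].

## Interface

Orientations are given as a unit quaternion [x, y, z, w].
In Python, from plant import r gives the robot as it stands. The module is installed in compiled form; this text tells all that it offers.
- The arm moves only by the tool carry_out, never from a script. Its argument "commands" is a list of rows, each a list of 6 numbers: the shift along the tool's x, y, z in m, then the turn, a rotation vector about the tool's x, y, z in degrees. In form: [[dx, dy, dz, wx, wy, wz], ...]. A call has 1 to 12 rows; each row is the pose to reach, as a shift and turn from the pose commanded when the call began, along the tool's axes at that moment; what a row does not reach only later rows make up. A row lasts 1/10 s, in which the tool goes at most 50 mm and 8.59 degrees, less where a joint would pass 70% of its speed; a pose out of reach is approached as far as the arm can. A call with a gripper value outside its range is refused whole. "fingers" is the closure in counts, from 0 (fully open) to 255 (shut), set as the call begins (left out, the last holds). The fingers move at their own pace and stop on an object; "grip_force" is the grip in N (left out, the last holds). Time passes only in rows, so rows that repeat a pose let the fingers close. It gives the time, the measured TCP pose, the force and the opening at its end, in the units of the state.
- r.get_state(): the state, without advancing time (a new reading comes with each control period).
- r.snapshot(name): name is "scene" or "side" or "wrist"; returns a dict with "img" (480x640x3 uint8, blue, green, red), "intrinsics" (3x3 intrinsics, pixels), "extrinsics" (4x4, takes a point from camera to world coordinates); the wrist camera has in their place "tool_from_camera" (4x4, takes a point from camera to tool coordinates, whose origin is the TCP and whose axes are the flange's). Camera axes: x right, y down, z forward; pixel columns grow to the right and rows downward; lengths in m; the calibration is good to about 2 mm. A picture is of the moment at which its call begins: read the wrist's pose just before it. There is no depth.
- r.finish_job(): hands the job in, once; it reports no verdict.
Trained networks look in a picture, given as the dict that the camera call returned (one of the last four; its "shot" number tells which), for a name from the list of things; names that differ only in an ending like _2 or _b are one class to them, and where a whole thing is asked for, a point or a joint stands for the part that bears it (a point fixed in the world has none). Each returns a list of dicts, best first, with "p" (0 to 1); they miss things now and then, are a little off and sometimes report something else, mostly with a low value. They report only what shows in the picture. A call takes as long as a camera call. They do not tell look-alikes from the thing itself.
- r.spot_in(picture, label): "xyz" ([x, y, z] in m, in world coordinates, good to about 4 mm: the middle of the surface that is visible of it).
- r.spot_point(picture, label): "xyz" ([x, y, z] in m, in world coordinates, good to about 4 mm: a listed point, or the origin of a listed thing).
The state is a dict: "clock": time; "q": joint angles; "qd": joint speeds; "joint_torque": joint torques, N m; "tool_pos": TCP position; "eef_rot": TCP orientation; "contact_force": force on the tool from outside, world axes, zero at the start; "moment": the same for the moment, N m; "opening": opening from 0.0 (shut) to 1.0 (fully open).
Only numpy, scipy, OpenCV 4.12 (cv2) and the standard library are available. Lean on these libraries where they do the work, as an engineer would, in place of code of your own. Each camera call takes 0.05 s, during which the arm holds its last target.

## Working session

There is one attempt and no reset: what is moved stays moved. The work goes in short steps, Python scripts to look and compute and a tool call to move; the robot and the scene stay as the last step left them, time stands still between calls to the robot, and variables do not carry over. Pictures are saved under pics/ and viewed, and the job is handed in when it is done.

Besides the shell and the picture viewer there is one more tool, called in YAML: its name, and indented under it one key for each argument. carry_out: Moves the arm, as the interface text tells. Its arguments: {"type":"object","properties":{"commands":{"type":"array","items":{"type":"array","items":{"type":"number"}}},"fingers":{"type":"number"},"grip_force":{"type":"number"}},"required":["commands"]}

```bash
mkdir -p pics; python3 - <<'E'
from plant import r
import cv2,json
s=r.get_state();print(s)
for n in("scene","side"):
    p=r.snapshot(n);cv2.imwrite(f"pics/{n}0.png",p["img"]);print(n,p["intrinsics"],p["extrinsics"],p["shot"])
    for l in["tray_tee","tray_elbow","tray_coupling","tee_large_mid","tee_small_mid","elbow_large_mid","elbow_small_mid","coupling_mid","tin_mid","tape_mid"]:
        print(l,[( [round(float(v),3) for v in d["xyz"]],round(float(d["p"]),2)) for d in r.spot_point(p,l)])
E
```

```text
{'clock': 0.0, 'q': array([ 1.16382548,  0.68997965, -0.19451799,  1.56633648,  0.15728697,
        0.90252904, -0.21510335]), 'qd': array([-6.59033856e-05, -7.13348767e-04, -5.64429115e-04,  1.59710177e-03,
        3.03507562e-04,  6.25525667e-04, -6.36929727e-04]), 'joint_torque': array([-2.08906577e-04, -5.27563047e+01, -1.26704659e+00, -1.53429759e+01,
       -5.26666758e-02,  6.51413837e-03,  1.59707452e-04]), 'tool_pos': array([ 0.26633269, -0.5647049 ,  0.23791487]), 'eef_rot': array([ 9.75804630e-01,  2.18642304e-01, -2.65064035e-04, -8.92336886e-04]), 'contact_force': array([-0.15301578,  0.31846867,  0.13038953]), 'moment': array([-0.00172971,  0.00145521, -0.01921711]), 'opening': 0.9960851601478554}
scene [[548.53599347   0.         320.65772716]
 [  0.         548.53599347 240.86444395]
 [  0.           0.           1.        ]] [[ 0.16331285  0.81884949 -0.55028577  1.16679645]
 [ 0.98642052 -0.12567833  0.10573326 -0.09454013]
 [ 0.01742063 -0.56008077 -0.82825482  1.06793309]
 [ 0.          0.          0.          1.        ]] 1
tray_tee [([0.649, -0.21, -0.003], 0.9)
[... 916 characters left out ...]
03, 0.001], 0.57)]
tray_elbow [([0.647, -0.0, -0.0], 0.61)]
tray_coupling [([0.65, 0.203, 0.002], 0.55)]
tee_large_mid [([0.497, 0.107, 0.017], 0.58), ([0.65, -0.202, 0.002], 0.53)]
tee_small_mid [([0.425, 0.226, 0.014], 0.93), ([0.495, -0.334, 0.02], 0.23), ([0.648, 0.199, -0.001], 0.22), ([0.44, -0.214, 0.011], 0.15)]
elbow_large_mid [([0.322, 0.075, 0.017], 0.87), ([0.421, 0.002, 0.018], 0.77)]
elbow_small_mid [([0.507, -0.111, 0.014], 0.86), ([0.498, 0.11, 0.018], 0.32)]
coupling_mid [([0.491, 0.333, 0.023], 0.91), ([0.575, 0.381, 0.025], 0.67), ([0.522, 0.258, 0.024], 0.66)]
tin_mid [([0.495, -0.331, 0.016], 0.62), ([0.494, 0.334, 0.026], 0.58)]
tape_mid [([0.439, -0.215, 0.013], 0.59)]
```

View pics/scene0.png

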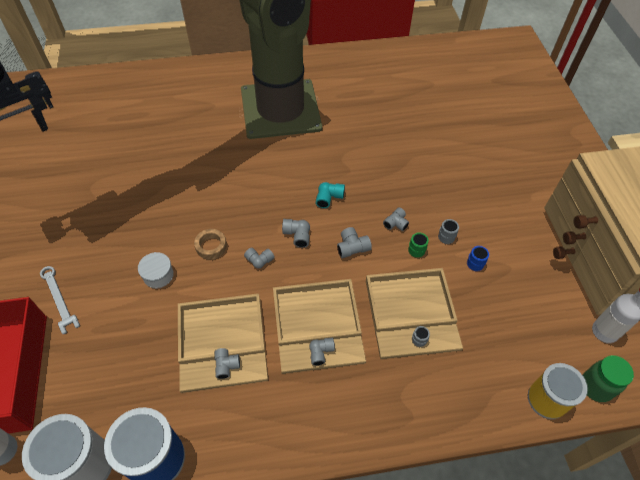

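View pics/side0.png

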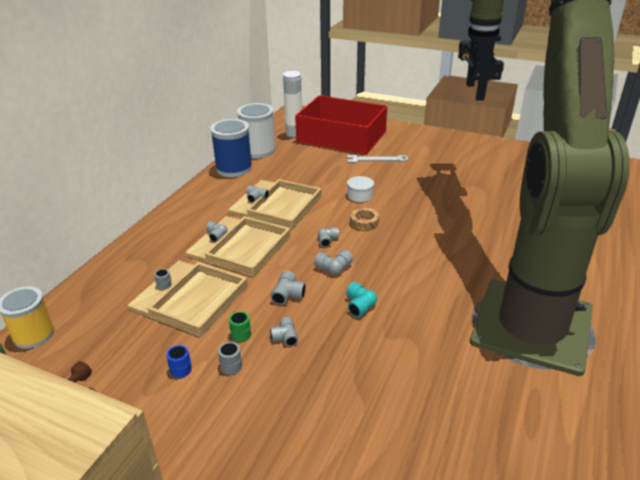

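```bash
python3 - <<'E'
import cv2,numpy as np
a=cv2.imread("pics/scene0.png")
cv2.imwrite("pics/c1.png",cv2.resize(a[170:290,220:500],None,fx=2.85,fy=2.85,interpolation=cv2.INTER_CUBIC))
cv2.imwrite("pics/c2.png",cv2.resize(a[260:400,170:470],None,fx=2.6,fy=2.6,interpolation=cv2.INTER_CUBIC))
E
```

```text
(no output)
```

View pics/c1.png

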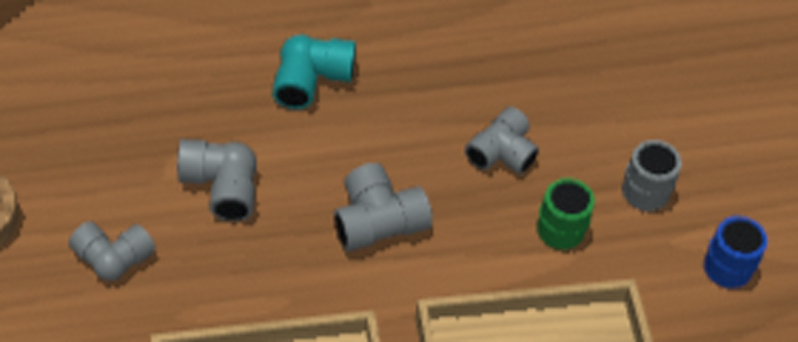

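View pics/c2.png

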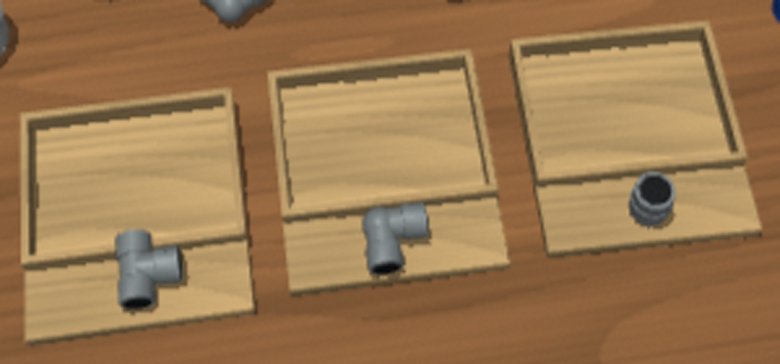

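```bash
cat > fit.py <<'E'
import cv2,numpy as np
from scipy.optimize import minimize
def cyl(p,q,r,n=24):
    p,q=np.array(p,float),np.array(q,float);d=(q-p)/np.linalg.norm(q-p)
    u=np.cross(d,[0,0,1.]) if abs(d[2])<.9 else np.array([1.,0,0]);u/=np.linalg.norm(u);v=np.cross(d,u)
    t=np.linspace(0,2*np.pi,n,endpoint=False)
    c=r*(np.cos(t)[:,None]*u+np.sin(t)[:,None]*v)
    return np.vstack([p+c,q+c])
def model(k):
    if k[:3]=='tee':
        L,b,R=(36,44,18) if 'large' in k else (27,34,14)
        h=R*.88; e=18 if 'large' in k else 14
        parts=[cyl((-L,0,0),(-L+e*.9,0,0),R),cyl((L,0,0),(L-e*.9,0,0),R),cyl((0,b,0),(0,b-e*.9,0),R),cyl((-L,0,0),(L,0,0),h),cyl((0,0,0),(0,b,0),h)]
    elif k[:3]=='elb':
        L,R=(46,18) if 'large' in k else (36,14); h=R*.9; e=R*1.1
        parts=[cyl((L,0,0),(L-e,0,0),R),cyl((0,L,0),(0,L-e,0),R),cyl((0,0,0),(L,0,0),h),cyl((0,0,0),(0,L,0),h),cyl((0,0,-h*.7),(0,0,h*.7),h*.75)]
    else:
        R=23; parts=[cyl((0,0,-23),(0,0,23),20)]
    return [p/1000 for p in parts],R/1000
S=4
def render(parts,x,y,z,yaw,K,E,roi):
    x0,y0,w,h=roi;m=np.zeros((h*S,w*S),np.uint8);W=np.linalg.inv(E)
    c,s=np.cos(yaw),np.sin(yaw);Rz=np.array([[c,-s,0],[s,c,0],[0,0,1]])
    for p in parts:
        q=(p@Rz.T+[x,y,z])@W[:3,:3].T+W[:3,3];u=q@K.T;u=u[:,:2]/u[:,2:]
        u=(u-[x0,y0]+.5)*S
        cv2.fillConvexPoly(m,cv2.convexHull(np.round(u).astype(np.int32)),1)
    return m.astype(bool)
def greymask(img):
    hsv=cv2.cvtColor(img,cv2.COLOR_BGR2HSV)
    return ((hsv[...,1]<70)|(hsv[...,2]<32)).astype(np.uint8)
def proj(P,K,E):
    W=np.linalg.inv(E);q=np.asarray(P)@W[:3,:3].T+W[:3,3];u=q@K.T;return u[:,:2]/u[:,2:]
def fit(k,x,y,views,z=None,yaws=None):
    parts,R=model(k); z=R if z is None else z
    data=[]
    for img,K,E in views:
        u=proj([[x,y,z]],K,E)[0];roi=(int(u[0])-32,int(u[1])-32,64,64)
        m=greymask(img)
        n,lab=cv2.connectedComponents(m,connectivity=4)
        sub=lab[roi[1]:roi[1]+64,roi[0]:roi[0]+64]
        yy,xx=np.nonzero(sub);i=np.argmin((yy-32)**2+(xx-32)**2);L=sub[yy[i],xx[i]]
        big=cv2.resize((sub==L).astype(np.float32),None,fx=S,fy=S,interpolation=cv2.INTER_LINEAR)>.5
        data.append((big,roi,K,E))
    def cost(v):
        c=0
        for big,roi,K,E in data:
            m=render(parts,v[0],v[1],z,v[2],K,E,roi);c+=1-(m&big).sum()/(m|big).sum()
        return c/len(data)
    best=None
    for yw in (yaws if yaws is not None else np.arange(0,2*np.pi,np.pi/8)):
        rr=minimize(cost,[x,y,yw],method='Nelder-Mead',options=dict(initial_simplex=[[x,y,yw],[x+.008,y,yw],[x,y+.008,yw],[x,y,yw+.25]],maxiter=90,xatol=1e-4,fatol=1e-4))
        if best is None or rr.fun<best.fun:best=rr
    return best,data,parts,z
E
python3 - <<'E'
from plant import r
import cv2,numpy as np
from fit import *
V=[]
for n in("scene","side"):
    p=r.snapshot(n);V.append((p["img"],p["intrinsics"],p["extrinsics"]))
for k,x,y in[("tee_large",.5,.108),("tee_small",.427,.224),("elbow_large",.423,.004),("elbow_small",.507,-.111),("coupling",.489,.332)]:
    for vv in(V,V[:1],V[1:]):
        b,_,_,_=fit(k,x,y,vv,yaws=[0] if k=="coupling" else None);print(k,b.x[:2].round(4),np.degrees(b.x[2]).round(1)%360,round(b.fun,3))
E
```

```text
tee_large [0.497  0.1117] 99.5 0.116
tee_large [0.4954 0.1125] 99.3 0.063
tee_large [0.4997 0.1089] 100.2 0.074
tee_small [0.4295 0.2225] 307.7 0.132
tee_small [0.427 0.224] 305.7 0.081
tee_small [0.4323 0.2203] 307.6 0.072
elbow_large [0.4247 0.0018] 257.2 0.118
elbow_large [0.4224 0.003 ] 258.1 0.061
elbow_large [ 0.4273 -0.0009] 257.5 0.057
elbow_small [ 0.5032 -0.1096] 122.7 0.142
elbow_small [ 0.502  -0.1092] 123.3 0.064
elbow_small [ 0.5065 -0.1151] 120.9 0.074
coupling [0.493  0.3361] 354.0 0.103
coupling [0.4903 0.338 ] 352.1 0.054
coupling [0.4955 0.3338] 3.1 0.057
```

```bash
cat > poses.py <<'E'
P={"tee_large":(.497,.1112,99.6),"tee_small":(.4295,.2225,307.2),"elbow_large":(.4247,.0015,257.5),"elbow_small":(.504,-.111,122.3),"coupling":(.4927,.336,0)}
T={"tee":(.650,-.206,0),"elbow":(.647,-.0015,0),"coupling":(.650,.2015,0)}
E
python3 - <<'E'
from plant import r
import cv2,numpy as np
from fit import *
from poses import *
for n,ro,f in(("scene",(160,180,310,210),2.5),("side",(120,180,280,190),2.8)):
    p=r.snapshot(n);K,E=p["intrinsics"],p["extrinsics"];a=cv2.resize(p["img"],None,fx=f,fy=f,interpolation=cv2.INTER_CUBIC)
    for cx,cy,th in T.values():
        for hx,hy,z,c in((.065,.086,.026,(0,0,255)),(.059,.08,.026,(0,255,255)),):
            q=np.array([[cx+sx*hx,cy+sy*hy,z] for sx,sy in((-1,-1),(1,-1),(1,1),(-1,1))])
            u=(proj(q,K,E)+.5)*f;cv2.polylines(a,[u.astype(int)],True,c,1)
    for k,(x,y,w) in P.items():
        parts,R=model(k);m=render(parts,x,y,R,np.radians(w),K,E,(0,0,640,480)).astype(np.uint8)
        cs,_=cv2.findContours(m,cv2.RETR_EXTERNAL,cv2.CHAIN_APPROX_NONE)
        cv2.polylines(a,[(c*f/S).astype(int) for c in cs],True,(0,255,0),1)
    x0,y0,w,h=ro;cv2.imwrite(f"pics/ov_{n}.png",a[int(y0*f):int((y0+h)*f),int(x0*f):int((x0+w)*f)])
E
```

```text
(no output)
```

View pics/ov_scene.png

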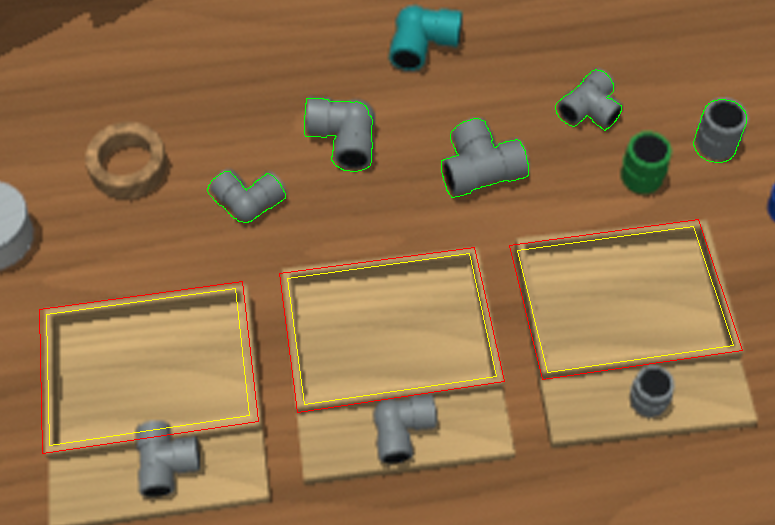

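View pics/ov_side.png

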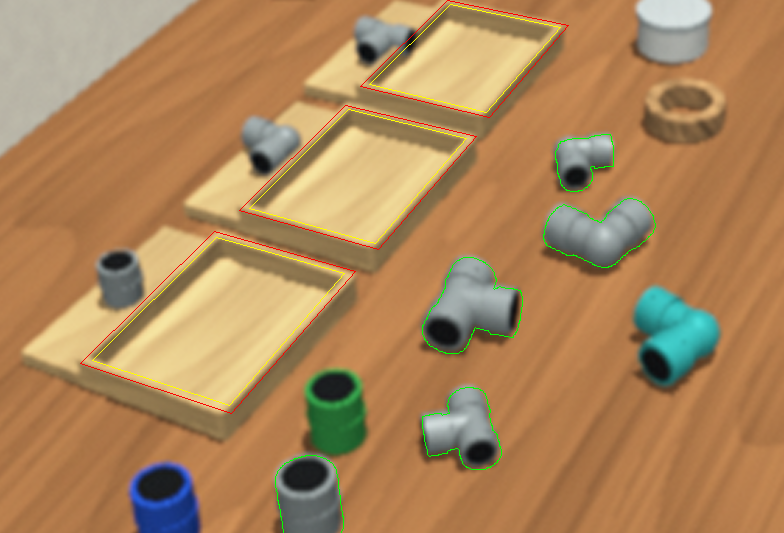

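```bash
cat > h.py <<'E'
from plant import r
import numpy as np,sys
from scipy.spatial.transform import Rotation as Ro
from poses import *
D=np.radians
def heading(k,leg): w=P[k][2];return {"b":w+90,"x":w,"y":w+90}[leg]
# grasps: item -> leg, dist(m), sign (leg along sign*tool x)
G={"tee_large":("b",.034,1),"tee_small":("b",.0265,-1),"elbow_large":("x",.035,-1),"elbow_small":("x",.028,1)}
def pick(k):
    if k=="coupling":return P[k][0],P[k][1],70.
    l,d,s=G[k];h=heading(k,l);return P[k][0]+d*np.cos(D(h)),P[k][1]+d*np.sin(D(h)),(h if s>0 else h+180)%360
PL={"tee_large":("tee",0,-.050),"tee_small":("tee",0,.054),"elbow_large":("elbow",-.008,.050),"elbow_small":("elbow",.005,-.054),"coupling":("coupling",0,0)}
def place(k):
    t,dx,dy=PL[k];x=T[t][0]+dx;y=T[t][1]+dy
    if k in G: y+=G[k][1]*G[k][2]
    return x,y,90.
def to(*wps):
    s=r.get_state();R0=Ro.from_quat(s["eef_rot"]);p0=s["tool_pos"]
    M=R0.as_matrix();print("t",round(s["clock"],2),"pos",p0.round(4),"yaw",round(np.degrees(np.arctan2(M[1,0],M[0,0])),1),"open",round(s["opening"],3),"q7",s["q"][6].round(2),"F",s["contact_force"].round(1))
    for x,y,z,w in wps:
        d=R0.inv().apply(np.array([x,y,z])-p0)
        Rt=Ro.from_matrix([[np.cos(D(w)),np.sin(D(w)),0],[np.sin(D(w)),-np.cos(D(w)),0],[0,0,-1]])
        v=(R0.inv()*Rt).as_rotvec(degrees=True)
        print("target",np.round([x,y,z,w],4),"row",d.round(4),v.round(2),"rows>=",round(max(np.linalg.norm(d)/.05,np.linalg.norm(v)/8.59),1))
E
python3 - <<'E'
from h import *
for k in P: print(k,np.round(pick(k),4),np.round(place(k),4))
x,y,w=pick("elbow_small");to((x,y,.13,w),(x,y,.06,w))
E
```

```text
tee_large [4.635e-01 1.055e-01 1.896e+02] [ 0.65  -0.222 90.   ]
tee_small [  0.4506   0.2385 217.2   ] [ 0.65   -0.1785 90.    ]
elbow_large [ 4.171e-01 -3.270e-02  7.750e+01] [6.39e-01 1.35e-02 9.00e+01]
elbow_small [ 4.890e-01 -8.730e-02  1.223e+02] [ 6.52e-01 -2.75e-02  9.00e+01]
coupling [ 0.4927  0.336  70.    ] [ 0.65    0.2015 90.    ]
t 1.3 pos [ 0.2667 -0.5652  0.2387] yaw 25.3 open 1.002 q7 -0.22 F [ 0.3  0.9 -0.3]
target [ 4.890e-01 -8.730e-02  1.300e-01  1.223e+02] row [ 0.405  -0.3373  0.1087] [  0.    -0.   -97.04] rows>= 11.3
target [ 4.890e-01 -8.730e-02  6.000e-02  1.223e+02] row [ 0.405  -0.3373  0.1787] [  0.    -0.   -97.04] rows>= 11.3
```

carry_out:
  commands:
    - [0.405, -0.337, 0.109, 0, 0, -97]
    - [0.405, -0.337, 0.109, 0, 0, -97]
    - [0.405, -0.337, 0.109, 0, 0, -97]
    - [0.405, -0.337, 0.109, 0, 0, -97]
    - [0.405, -0.337, 0.109, 0, 0, -97]
    - [0.405, -0.337, 0.109, 0, 0, -97]
    - [0.405, -0.337, 0.109, 0, 0, -97]
    - [0.405, -0.337, 0.109, 0, 0, -97]
    - [0.405, -0.337, 0.109, 0, 0, -97]
    - [0.405, -0.337, 0.109, 0, 0, -97]
    - [0.405, -0.337, 0.109, 0, 0, -97]
    - [0.405, -0.337, 0.109, 0, 0, -97]
  fingers: 60
  grip_force: 20

```text
clock: 2.5
tool_pos: [0.4923, -0.0805, 0.1295]
eef_rot: [0.477, 0.879, 0.003, 0.0]
contact_force: [-1.3, -0.2, 0.1]
opening: 0.767
```

```bash
python3 - <<'E'
from h import *
import cv2
x,y,w=pick("elbow_small");to((x,y,.13,w),(x,y,.004,w))
p=r.snapshot("wrist");cv2.imwrite("pics/w1.png",p["img"]);print(p["intrinsics"],p["tool_from_camera"])
E
```

```text
t 2.5 pos [ 0.4923 -0.0805  0.1295] yaw 123.0 open 0.767 q7 -0.01 F [-1.3 -0.2  0.1]
target [ 4.890e-01 -8.730e-02  1.300e-01  1.223e+02] row [-0.0039 -0.0065 -0.0005] [ 0.34 -0.14  0.73] rows>= 0.2
target [ 4.890e-01 -8.730e-02  4.000e-03  1.223e+02] row [-0.0042 -0.0072  0.1255] [ 0.34 -0.14  0.73] rows>= 2.5
[[331.97443243   0.         320.43036789]
 [  0.         331.97443243 244.06949764]
 [  0.           0.           1.        ]] [[-3.66554973e-04 -9.52489135e-01 -3.04572345e-01  7.82900435e-02]
 [ 9.99999859e-01 -4.65795702e-04  2.53176052e-04 -1.10261386e-03]
 [-3.83015928e-04 -3.04572210e-01  9.52489172e-01 -1.46165001e-01]
 [ 0.00000000e+00  0.00000000e+00  0.00000000e+00  1.00000000e+00]]
```

View pics/w1.png

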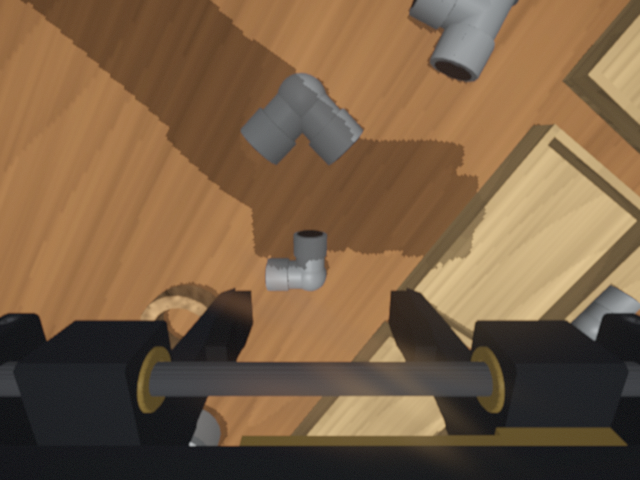

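```bash
cat > wfit.py <<'E'
from h import *
from fit import *
import cv2
def wview(name=None):
    s=r.get_state();p=r.snapshot("wrist")
    M=np.eye(4);M[:3,:3]=Ro.from_quat(s["eef_rot"]).as_matrix();M[:3,3]=s["tool_pos"]
    if name:cv2.imwrite(name,p["img"])
    return p["img"],p["intrinsics"],M@p["tool_from_camera"]
E
python3 - <<'E'
from wfit import *
import fit
v=wview()
x,y,w=P["elbow_small"]
b,d,parts,z=fit.fit("elbow_small",x,y,[v],yaws=[D(w)]);print(b.x[:2],np.degrees(b.x[2]),b.fun)
x,y,w=pick("elbow_small");to((x,y,.06,w))
E
```

```text
[ 0.50251155 -0.11176188] 124.77827940132448 0.06298814229249017
t 2.6 pos [ 0.4896 -0.0864  0.1295] yaw 122.4 open 0.762 q7 -0.01 F [-0.3 -0.2 -0. ]
target [ 4.890e-01 -8.730e-02  6.000e-02  1.223e+02] row [-0.0005 -0.001   0.0695] [ 0.01 -0.02  0.1 ] rows>= 1.4
```

carry_out:
  commands:
    - [0, -0.002, 0.04, 0, 0, -1.4]
    - [0, -0.002, 0.08, 0, 0, -1.4]
    - [0, -0.002, 0.105, 0, 0, -1.4]
    - [0, -0.002, 0.12, 0, 0, -1.4]
    - [0, -0.002, 0.1255, 0, 0, -1.4]
    - [0, -0.002, 0.1255, 0, 0, -1.4]
    - [0, -0.002, 0.1255, 0, 0, -1.4]

```text
clock: 3.3
tool_pos: [0.4879, -0.0894, 0.0049]
eef_rot: [0.473, 0.881, 0.0, 0.001]
contact_force: [1.0, -0.3, -0.1]
opening: 0.764
```

carry_out:
  commands:
    - [0, 0, 0, 0, 0, 0]
    - [0, 0, 0, 0, 0, 0]
    - [0, 0, 0, 0, 0, 0]
    - [0, 0, 0, 0, 0, 0]
    - [0, 0, 0, 0, 0, 0]
    - [0, 0, 0, 0, 0, 0]
  fingers: 255
  grip_force: 20

```text
clock: 3.9
tool_pos: [0.4876, -0.0888, 0.0043]
eef_rot: [0.472, 0.882, 0.0, 0.0]
contact_force: [-0.0, 0.5, 0.2]
opening: 0.31
```

```bash
python3 - <<'E'
from h import *
s=r.get_state()["tool_pos"];x,y,w=place("elbow_small");to((s[0],s[1],.12,123.7),(x,y,.12,w),(x,y,.03,w),(x,y,.011,w))
E
```

```text
t 3.9 pos [ 0.4876 -0.0888  0.0043] yaw 123.7 open 0.31 q7 -0.2 F [-0.   0.5  0.2]
target [ 4.876e-01 -8.880e-02  1.200e-01  1.237e+02] row [-0.      0.     -0.1157] [ 0.01  0.01 -0.04] rows>= 2.3
target [ 6.52e-01 -2.75e-02  1.20e-01  9.00e+01] row [-0.0402  0.1708 -0.1157] [1.000e-02 1.000e-02 3.366e+01] rows>= 4.2
target [ 6.52e-01 -2.75e-02  3.00e-02  9.00e+01] row [-0.0401  0.1708 -0.0257] [1.000e-02 1.000e-02 3.366e+01] rows>= 3.9
target [ 6.52e-01 -2.75e-02  1.10e-02  9.00e+01] row [-0.0401  0.1708 -0.0067] [1.000e-02 1.000e-02 3.366e+01] rows>= 3.9
```

carry_out:
  commands:
    - [0, 0, -0.04, 0, 0, 0]
    - [0, 0, -0.08, 0, 0, 0]
    - [0, 0, -0.116, 0, 0, 0]
    - [-0.01, 0.04, -0.116, 0, 0, 8]
    - [-0.02, 0.085, -0.116, 0, 0, 16]
    - [-0.03, 0.13, -0.116, 0, 0, 24]
    - [-0.04, 0.171, -0.116, 0, 0, 32]
    - [-0.04, 0.171, -0.116, 0, 0, 33.7]
    - [-0.04, 0.171, -0.116, 0, 0, 33.7]
    - [-0.04, 0.171, -0.09, 0, 0, 33.7]
    - [-0.04, 0.171, -0.06, 0, 0, 33.7]
    - [-0.04, 0.171, -0.06, 0, 0, 33.7]

```text
clock: 5.1
tool_pos: [0.647, -0.029, 0.0604]
eef_rot: [0.707, 0.707, -0.004, -0.003]
contact_force: [-0.2, -0.6, -0.9]
opening: 0.306
```

```bash
python3 - <<'E'
from wfit import *
wview("pics/w2.png")
x,y,w=place("elbow_small");to((x,y,.0115,w))
E
```

```text
t 5.15 pos [ 0.6489 -0.0286  0.0626] yaw 90.0 open 0.316 q7 -0.42 F [0.9 0.5 0. ]
target [ 6.52e-01 -2.75e-02  1.15e-02  9.00e+01] row [0.0011 0.0034 0.051 ] [-0.35  0.07 -0.02] rows>= 1.0
```

View pics/w2.png

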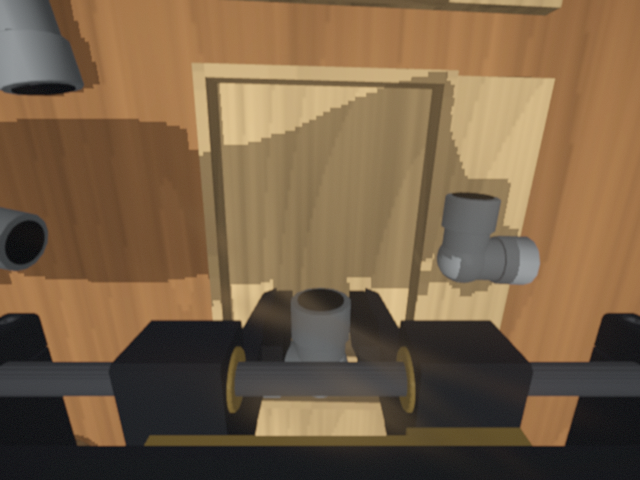

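carry_out:
  commands:
    - [0, 0, 0.02, 0, 0, 0]
    - [0, 0, 0.035, 0, 0, 0]
    - [0, 0, 0.043, 0, 0, 0]
    - [0, 0, 0.047, 0, 0, 0]
    - [0, 0, 0.049, 0, 0, 0]
    - [0, 0, 0.049, 0, 0, 0]
    - [0, 0, 0.049, 0, 0, 0]

```text
clock: 5.85
tool_pos: [0.6524, -0.0272, 0.0158]
eef_rot: [0.707, 0.707, 0.0, 0.0]
contact_force: [-0.9, -1.0, -0.3]
opening: 0.314
```

carry_out:
  commands:
    - [0, 0, 0, 0, 0, 0]
    - [0, 0, 0, 0, 0, 0]
    - [0, 0, 0, 0, 0, 0]
    - [0, 0, 0, 0, 0, 0]
    - [0, 0, -0.02, 0, 0, 0]
    - [0, 0, -0.06, 0, 0, 0]
    - [0, 0, -0.11, 0, 0, 0]
    - [0, 0, -0.11, 0, 0, 0]
  fingers: 110

```text
clock: 6.65
tool_pos: [0.6567, -0.0265, 0.1321]
eef_rot: [0.708, 0.707, 0.005, 0.004]
contact_force: [1.0, -0.3, -0.2]
opening: 0.569
```

```bash
python3 - <<'E'
from h import *
x,y,w=pick("elbow_large");to((x,y,.12,w),(x,y,.005,w))
E
```

```text
t 6.65 pos [ 0.6567 -0.0265  0.1321] yaw 89.9 open 0.569 q7 -0.39 F [ 1.  -0.3 -0.2]
target [ 4.171e-01 -3.270e-02  1.200e-01  7.750e+01] row [-0.0065 -0.2397  0.009 ] [ 0.72 -0.15 12.42] rows>= 4.8
target [ 4.171e-01 -3.270e-02  5.000e-03  7.750e+01] row [-0.0066 -0.2412  0.124 ] [ 0.72 -0.15 12.42] rows>= 5.4
```

carry_out:
  commands:
    - [-0.005, -0.235, 0, 0, 0, 12.5]
    - [-0.005, -0.235, 0, 0, 0, 12.5]
    - [-0.005, -0.235, 0, 0, 0, 12.5]
    - [-0.005, -0.235, 0, 0, 0, 12.5]
    - [-0.005, -0.235, 0, 0, 0, 12.5]
    - [-0.005, -0.235, 0, 0, 0, 12.5]
    - [-0.005, -0.235, 0, 0, 0, 12.5]
    - [-0.005, -0.235, 0, 0, 0, 12.5]
  fingers: 50

```text
clock: 7.45
tool_pos: [0.4191, -0.0317, 0.1252]
eef_rot: [0.78, 0.626, 0.001, 0.001]
contact_force: [-0.1, -0.2, 0.3]
opening: 0.804
```

```bash
python3 - <<'E'
from wfit import *
import fit
v=wview("pics/w3.png")
for k in("elbow_large","tee_large"):
  try:
    x,y,w=P[k]
    b,d,parts,z=fit.fit(k,x,y,[v],yaws=[D(w)]);print(k,b.x[:2],np.degrees(b.x[2]),b.fun)
  except Exception as e:print(k,e)
p=r.snapshot("scene");cv2.imwrite("pics/s3.png",cv2.resize(p["img"][170:400,170:470],None,fx=2.5,fy=2.5))
x,y,w=pick("elbow_large");to((x,y,.005,w))
E
```

```text
elbow_large [0.42317024 0.00063992] 256.8537010669285 0.09879037165040039
tee_large attempt to get argmin of an empty sequence
t 7.55 pos [ 0.4188 -0.0319  0.1251] yaw 77.4 open 0.805 q7 -0.75 F [-0.5  0.7  0.4]
target [ 4.171e-01 -3.270e-02  5.000e-03  7.750e+01] row [-0.0013 -0.0017  0.1201] [ 0.11 -0.05 -0.05] rows>= 2.4
```

View pics/w3.png

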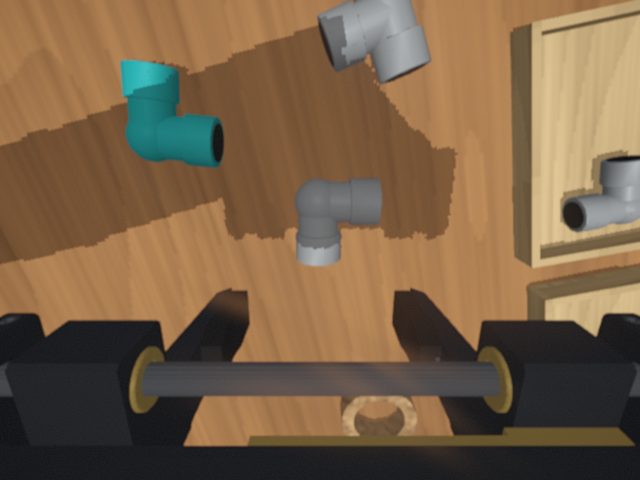

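View pics/s3.png

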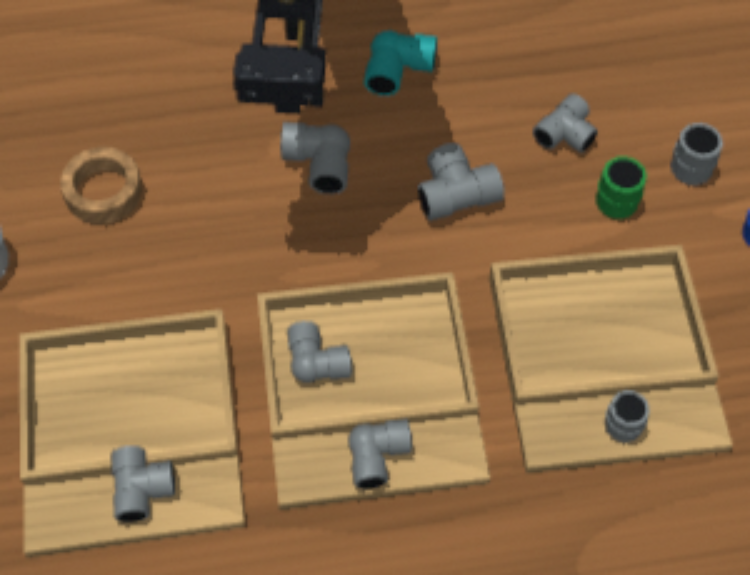

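carry_out:
  commands:
    - [-0.001, -0.002, 0.04, 0, 0, 0]
    - [-0.001, -0.002, 0.08, 0, 0, 0]
    - [-0.001, -0.002, 0.105, 0, 0, 0]
    - [-0.001, -0.002, 0.115, 0, 0, 0]
    - [-0.001, -0.002, 0.12, 0, 0, 0]
    - [-0.001, -0.002, 0.12, 0, 0, 0]
    - [-0.001, -0.002, 0.12, 0, 0, 0]

```text
clock: 8.25
tool_pos: [0.4161, -0.0329, 0.005]
eef_rot: [0.78, 0.626, 0.0, 0.001]
contact_force: [-0.5, -1.0, -1.3]
opening: 0.806
```

carry_out:
  commands:
    - [0, 0, 0, 0, 0, 0]
    - [0, 0, 0, 0, 0, 0]
    - [0, 0, 0, 0, 0, 0]
    - [0, 0, 0, 0, 0, 0]
    - [0, 0, 0, 0, 0, 0]
    - [0, 0, 0, 0, 0, 0]
  fingers: 255
  grip_force: 20

```text
clock: 8.85
tool_pos: [0.4145, -0.0334, 0.0063]
eef_rot: [0.78, 0.626, -0.001, 0.001]
contact_force: [1.2, -1.6, 4.6]
opening: 0.404
```

```bash
python3 - <<'E'
from h import *
s=r.get_state()["tool_pos"];x,y,w=place("elbow_large");to((s[0],s[1],.12,77.5),(x,y,.12,w),(x,y,.05,w),(x,y,s[2]+.006,w))
E
```

```text
t 8.85 pos [ 0.4145 -0.0334  0.0063] yaw 77.5 open 0.404 q7 -2.11 F [ 1.2 -1.6  4.6]
target [ 4.145e-01 -3.340e-02  1.200e-01  7.750e+01] row [-3.000e-04 -1.000e-04 -1.137e-01] [-0.04  0.16  0.  ] rows>= 2.3
target [6.39e-01 1.35e-02 1.20e-01 9.00e+01] row [ 0.094   0.209  -0.1141] [ -0.06   0.16 -12.5 ] rows>= 5.1
target [6.39e-01 1.35e-02 5.00e-02 9.00e+01] row [ 0.0942  0.209  -0.0441] [ -0.06   0.16 -12.5 ] rows>= 4.7
target [6.39e-01 1.35e-02 1.23e-02 9.00e+01] row [ 0.0943  0.209  -0.0064] [ -0.06   0.16 -12.5 ] rows>= 4.6
```

carry_out:
  commands:
    - [0, 0, -0.03, 0, 0, 0]
    - [0, 0, -0.07, 0, 0, 0]
    - [0, 0, -0.115, 0, 0, 0]
    - [0.015, 0.04, -0.115, 0, 0, -3]
    - [0.035, 0.08, -0.115, 0, 0, -6]
    - [0.055, 0.12, -0.115, 0, 0, -9]
    - [0.075, 0.165, -0.115, 0, 0, -12.5]
    - [0.094, 0.209, -0.115, 0, 0, -12.5]
    - [0.094, 0.209, -0.115, 0, 0, -12.5]
    - [0.094, 0.209, -0.09, 0, 0, -12.5]
    - [0.094, 0.209, -0.06, 0, 0, -12.5]
    - [0.094, 0.209, -0.06, 0, 0, -12.5]

```text
clock: 10.05
tool_pos: [0.6352, 0.0125, 0.0612]
eef_rot: [0.707, 0.707, -0.005, -0.003]
contact_force: [-0.8, -0.9, -0.9]
opening: 0.4
```

```bash
python3 - <<'E'
from wfit import *
wview("pics/w4.png")
x,y,w=place("elbow_large");to((x,y,.013,w))
E
```

```text
t 10.1 pos [0.6366 0.0131 0.0634] yaw 90.0 open 0.401 q7 -0.76 F [-0.1 -0.3 -0.4]
target [6.39e-01 1.35e-02 1.30e-02 9.00e+01] row [0.0006 0.0028 0.0504] [-0.42  0.15  0.04] rows>= 1.0
```

View pics/w4.png

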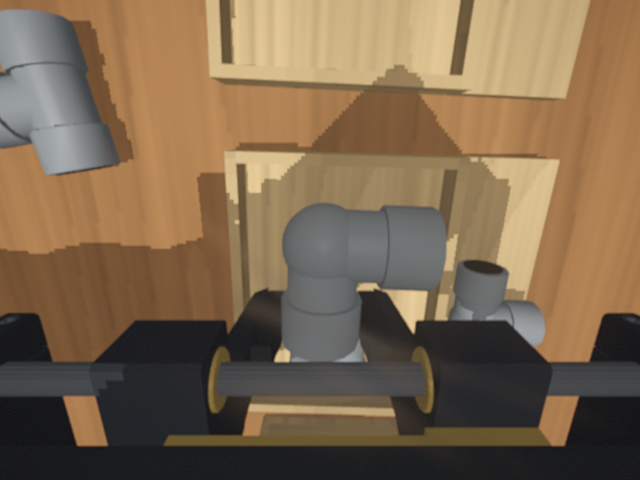

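carry_out:
  commands:
    - [0, 0, 0.02, 0, 0, 0]
    - [0, 0, 0.035, 0, 0, 0]
    - [0, 0, 0.044, 0, 0, 0]
    - [0, 0, 0.049, 0, 0, 0]
    - [0, 0, 0.052, 0, 0, 0]
    - [0, 0, 0.052, 0, 0, 0]
    - [0, 0, 0.052, 0, 0, 0]
    - [0, 0, 0.052, 0, 0, 0]

```text
clock: 10.9
tool_pos: [0.6389, 0.0135, 0.0137]
eef_rot: [0.707, 0.707, -0.001, -0.0]
contact_force: [-0.3, 0.1, -1.0]
opening: 0.407
```

carry_out:
  commands:
    - [0, 0, 0, 0, 0, 0]
    - [0, 0, 0, 0, 0, 0]
    - [0, 0, 0, 0, 0, 0]
    - [0, 0, 0, 0, 0, 0]
    - [0, 0, -0.02, 0, 0, 0]
    - [0, 0, -0.06, 0, 0, 0]
    - [0, 0, -0.11, 0, 0, 0]
    - [0, 0, -0.11, 0, 0, 0]
    - [0, 0, -0.11, 0, 0, 0]
  fingers: 95

```text
clock: 11.8
tool_pos: [0.6398, 0.0137, 0.1257]
eef_rot: [0.707, 0.707, 0.0, 0.001]
contact_force: [0.3, -0.2, -0.6]
opening: 0.63
```

```bash
python3 - <<'E'
from h import *
x,y,w=pick("tee_large");to((x,y,.12,w),(x,y,.005,w))
E
```

```text
t 11.8 pos [0.6398 0.0137 0.1257] yaw 90.0 open 0.63 q7 -0.71 F [ 0.3 -0.2 -0.6]
target [4.635e-01 1.055e-01 1.200e-01 1.896e+02] row [ 0.0918 -0.1764  0.0054] [ -0.     0.13 -99.61] rows>= 11.6
target [4.635e-01 1.055e-01 5.000e-03 1.896e+02] row [ 0.0919 -0.1765  0.1204] [ -0.     0.13 -99.61] rows>= 11.6
```

carry_out:
  commands:
    - [0.092, -0.176, 0.005, 0, 0, -99.6]
    - [0.092, -0.176, 0.005, 0, 0, -99.6]
    - [0.092, -0.176, 0.005, 0, 0, -99.6]
    - [0.092, -0.176, 0.005, 0, 0, -99.6]
    - [0.092, -0.176, 0.005, 0, 0, -99.6]
    - [0.092, -0.176, 0.005, 0, 0, -99.6]
    - [0.092, -0.176, 0.005, 0, 0, -99.6]
    - [0.092, -0.176, 0.005, 0, 0, -99.6]
    - [0.092, -0.176, 0.005, 0, 0, -99.6]
    - [0.092, -0.176, 0.005, 0, 0, -99.6]
    - [0.092, -0.176, 0.005, 0, 0, -99.6]
    - [0.092, -0.176, 0.005, 0, 0, -99.6]
  fingers: 50

```text
clock: 13.0
tool_pos: [0.4619, 0.1049, 0.1175]
eef_rot: [-0.086, 0.996, -0.001, -0.002]
contact_force: [-0.4, 0.3, 0.4]
opening: 0.804
```

```bash
python3 - <<'E'
from wfit import *
import fit
for i in range(5): r.snapshot("side")
v=wview("pics/w5.png")
for k in("tee_large",):
    x,y,w=P[k]
    b,d,parts,z=fit.fit(k,x,y,[v],yaws=[D(w)]);print(k,b.x[:2],np.degrees(b.x[2]),b.fun)
x,y,w=pick("tee_large");to((x,y,.005,w));print(r.get_state()["q"].round(2))
E
```

```text
tee_large [0.49590912 0.10834365] 98.6466533656487 0.032272541023589785
t 13.3 pos [0.4625 0.1054 0.1182] yaw -170.5 open 0.801 q7 0.28 F [1.  0.8 0.9]
target [4.635e-01 1.055e-01 5.000e-03 1.896e+02] row [-1.300e-03  1.000e-04  1.132e-01] [-0.08 -0.18 -0.09] rows>= 2.3
[ 0.25  0.91 -1.    2.09  1.11  0.83  0.28]
```

View pics/w5.png

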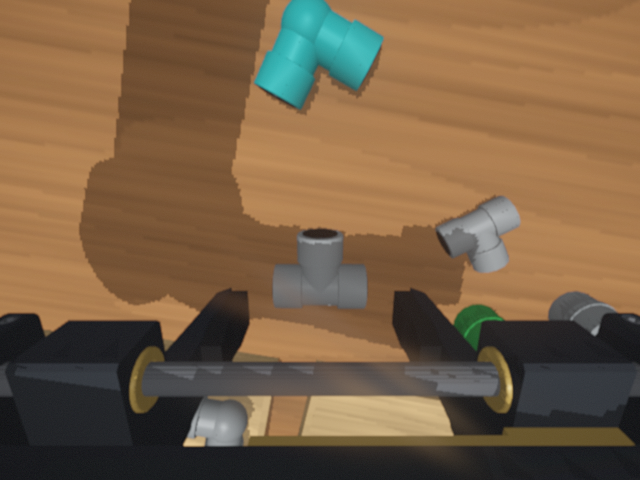

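carry_out:
  commands:
    - [0, -0.0015, 0.04, 0, 0, 0.6]
    - [0, -0.0015, 0.08, 0, 0, 0.6]
    - [0, -0.0015, 0.1, 0, 0, 0.6]
    - [0, -0.0015, 0.11, 0, 0, 0.6]
    - [0, -0.0015, 0.113, 0, 0, 0.6]
    - [0, -0.0015, 0.113, 0, 0, 0.6]
    - [0, -0.0015, 0.113, 0, 0, 0.6]

```text
clock: 14.0
tool_pos: [0.4632, 0.1042, 0.0061]
eef_rot: [-0.078, 0.997, -0.0, -0.001]
contact_force: [0.2, -0.9, 0.1]
opening: 0.805
```

carry_out:
  commands:
    - [0, 0, 0, 0, 0, 0]
    - [0, 0, 0, 0, 0, 0]
    - [0, 0, 0, 0, 0, 0]
    - [0, 0, 0, 0, 0, 0]
    - [0, 0, 0, 0, 0, 0]
    - [0, 0, 0, 0, 0, 0]
  fingers: 255
  grip_force: 20

```text
clock: 14.6
tool_pos: [0.4628, 0.1039, 0.0055]
eef_rot: [-0.078, 0.997, -0.001, -0.001]
contact_force: [0.2, -0.2, 1.8]
opening: 0.406
```

```bash
python3 - <<'E'
from h import *
s=r.get_state()["tool_pos"];x,y,w=place("tee_large");to((s[0],s[1],.12,188.9),(x,y,.12,w),(x,y,.05,w),(x,y,s[2]+.007,w))
print(r.get_state()["q"].round(2))
E
```

```text
t 14.6 pos [0.4628 0.1039 0.0055] yaw -171.0 open 0.406 q7 0.02 F [ 0.2 -0.2  1.8]
target [4.628e-01 1.039e-01 1.200e-01 1.889e+02] row [ 3.000e-04 -1.000e-04 -1.145e-01] [-0.06 -0.13  0.09] rows>= 2.3
target [ 0.65  -0.222  0.12  90.   ] row [-0.1337 -0.3513 -0.1144] [-1.600e-01 -4.000e-02  9.899e+01] rows>= 11.5
target [ 6.50e-01 -2.22e-01  5.00e-02  9.00e+01] row [-0.1338 -0.3512 -0.0444] [-1.600e-01 -4.000e-02  9.899e+01] rows>= 11.5
target [ 6.50e-01 -2.22e-01  1.25e-02  9.00e+01] row [-0.1339 -0.3512 -0.0069] [-1.600e-01 -4.000e-02  9.899e+01] rows>= 11.5
[ 0.17  1.09 -0.84  2.12  1.45  0.73  0.02]
```

carry_out:
  commands:
    - [0, 0, -0.04, 0, 0, 0]
    - [0, 0, -0.08, 0, 0, 6]
    - [0, 0, -0.115, 0, 0, 14]
    - [-0.134, -0.351, -0.115, 0, 0, 99]
    - [-0.134, -0.351, -0.115, 0, 0, 99]
    - [-0.134, -0.351, -0.115, 0, 0, 99]
    - [-0.134, -0.351, -0.115, 0, 0, 99]
    - [-0.134, -0.351, -0.115, 0, 0, 99]
    - [-0.134, -0.351, -0.115, 0, 0, 99]
    - [-0.134, -0.351, -0.115, 0, 0, 99]
    - [-0.134, -0.351, -0.115, 0, 0, 99]
    - [-0.134, -0.351, -0.115, 0, 0, 99]

```text
clock: 15.8
tool_pos: [0.6509, -0.2277, 0.1194]
eef_rot: [0.664, 0.748, -0.002, 0.001]
contact_force: [-0.0, 0.5, -1.3]
opening: 0.402
```

```bash
python3 - <<'E'
from h import *
for i in range(4):r.snapshot("side")
x,y,w=place("tee_large");to((x,y,.05,w),(x,y,.0125,w));print(r.get_state()["q"].round(2))
E
```

```text
t 16.0 pos [ 0.6498 -0.2205  0.1202] yaw 97.9 open 0.401 q7 -0.15 F [0.3 0.6 0.2]
target [ 6.50e-01 -2.22e-01  5.00e-02  9.00e+01] row [-0.0015  0.0002  0.0702] [-0.19  0.03  7.94] rows>= 1.4
target [ 6.50e-01 -2.22e-01  1.25e-02  9.00e+01] row [-0.0015  0.0003  0.1077] [-0.19  0.03  7.94] rows>= 2.2
[ 0.59  0.99 -0.71  1.44  0.72  0.98 -0.15]
```

carry_out:
  commands:
    - [-0.001, 0, 0, 0, 0, 8]
    - [-0.001, 0, 0.03, 0, 0, 8]
    - [-0.001, 0, 0.06, 0, 0, 8]
    - [-0.001, 0, 0.08, 0, 0, 8]
    - [-0.001, 0, 0.092, 0, 0, 8]
    - [-0.001, 0, 0.1, 0, 0, 8]
    - [-0.001, 0, 0.104, 0, 0, 8]
    - [-0.001, 0, 0.107, 0, 0, 8]
    - [-0.001, 0, 0.107, 0, 0, 8]
    - [-0.001, 0, 0.107, 0, 0, 8]
    - [-0.001, 0, 0.107, 0, 0, 8]

```text
clock: 17.1
tool_pos: [0.6506, -0.2229, 0.0142]
eef_rot: [0.709, 0.705, -0.001, 0.0]
contact_force: [-0.3, -0.1, -2.3]
opening: 0.4
```

carry_out:
  commands:
    - [0, 0, 0, 0, 0, 0]
    - [0, 0, 0, 0, 0, 0]
    - [0, 0, 0, 0, 0, 0]
    - [0, 0, 0, 0, 0, 0]
    - [0, 0, -0.02, 0, 0, 0]
    - [0, 0, -0.06, 0, 0, 0]
    - [0, 0, -0.11, 0, 0, 0]
    - [0, 0, -0.11, 0, 0, 0]
    - [0, 0, -0.11, 0, 0, 0]
  fingers: 95

```text
clock: 18.0
tool_pos: [0.6517, -0.2227, 0.1265]
eef_rot: [0.709, 0.705, -0.0, 0.002]
contact_force: [-0.4, -0.0, -0.7]
opening: 0.626
```

```bash
python3 - <<'E'
from wfit import *
x,y,w=pick("tee_small");to((x,y,.12,w))
wview("pics/w6.png")
p=r.snapshot("scene");cv2.imwrite("pics/s6.png",cv2.resize(p["img"][170:400,170:470],None,fx=2.5,fy=2.5))
E
```

```text
t 18.0 pos [ 0.6517 -0.2227  0.1265] yaw 89.6 open 0.626 q7 -0.27 F [-0.4 -0.  -0.7]
target [4.506e-01 2.385e-01 1.200e-01 2.172e+02] row [ 0.46  -0.204  0.005] [-1.0000e-01  2.0000e-01 -1.2756e+02] rows>= 14.9
```

View pics/s6.png

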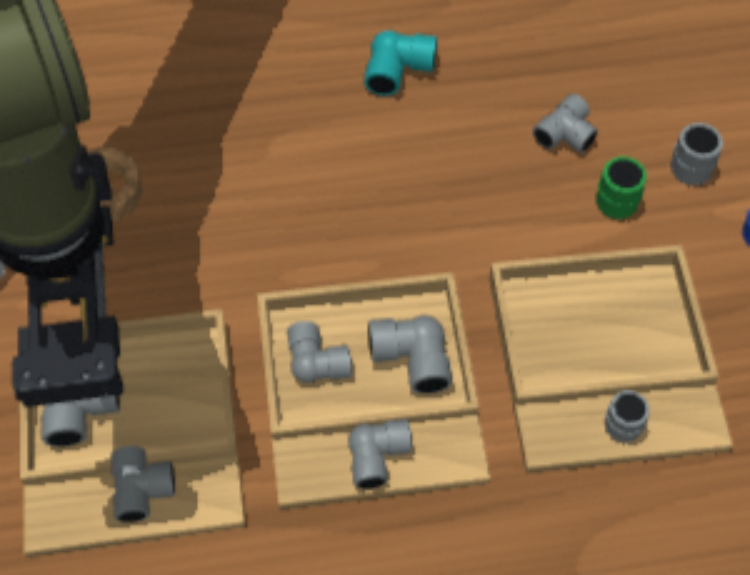

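Both elbows lie flat side by side in their tray; the large tee is down in the left tray. Now the small tee.

carry_out:
  commands:
    - [0.46, -0.204, 0.005, 0, 0, -127.5]
    - [0.46, -0.204, 0.005, 0, 0, -127.5]
    - [0.46, -0.204, 0.005, 0, 0, -127.5]
    - [0.46, -0.204, 0.005, 0, 0, -127.5]
    - [0.46, -0.204, 0.005, 0, 0, -127.5]
    - [0.46, -0.204, 0.005, 0, 0, -127.5]
    - [0.46, -0.204, 0.005, 0, 0, -127.5]
    - [0.46, -0.204, 0.005, 0, 0, -127.5]
    - [0.46, -0.204, 0.005, 0, 0, -127.5]
    - [0.46, -0.204, 0.005, 0, 0, -127.5]
    - [0.46, -0.204, 0.005, 0, 0, -127.5]
    - [0.46, -0.204, 0.005, 0, 0, -127.5]
  fingers: 80

```text
clock: 19.3
tool_pos: [0.4474, 0.2407, 0.1175]
eef_rot: [-0.117, 0.993, -0.0, -0.002]
contact_force: [-0.3, -0.3, -0.3]
opening: 0.691
```

```bash
python3 - <<'E'
from h import *
for i in range(3):r.snapshot("side")
x,y,w=pick("tee_small");to((x,y,.12,w));print(r.get_state()["q"].round(2))
E
```

```text
t 19.45 pos [0.4486 0.2381 0.1172] yaw -167.4 open 0.688 q7 0.17 F [-0.1  0.1 -0.4]
target [4.506e-01 2.385e-01 1.200e-01 2.172e+02] row [-0.0021 -0.     -0.0028] [-1.00e-02 -3.00e-01 -2.46e+01] rows>= 2.9
[-0.02  0.93 -0.99  1.99  1.06  0.87  0.17]
```

carry_out:
  commands:
    - [-0.002, 0, -0.003, 0, 0, -24.6]
    - [-0.002, 0, -0.003, 0, 0, -24.6]
    - [-0.002, 0, -0.003, 0, 0, -24.6]
    - [-0.002, 0, -0.003, 0, 0, -24.6]
    - [-0.002, 0, -0.003, 0, 0, -24.6]

```text
clock: 19.95
tool_pos: [0.4512, 0.2385, 0.1209]
eef_rot: [-0.318, 0.948, -0.0, -0.002]
contact_force: [0.2, -0.3, -0.6]
opening: 0.686
```

```bash
python3 - <<'E'
from wfit import *
import fit
for i in range(2):r.snapshot("side")
v=wview("pics/w7.png")
for k in("tee_small",):
    x,y,w=P[k]
    b,d,parts,z=fit.fit(k,x,y,[v],yaws=[D(w)]);print(k,b.x[:2],np.degrees(b.x[2]),b.fun)
x,y,w=pick("tee_small");to((x,y,.005,w))
E
```

```text
tee_small [0.42903556 0.22058005] 308.27017428061663 0.03152669707539579
t 20.1 pos [0.4513 0.2389 0.1212] yaw -142.8 open 0.688 q7 0.57 F [-0.1  0.9  1. ]
target [4.506e-01 2.385e-01 5.000e-03 2.172e+02] row [4.000e-04 1.000e-04 1.162e-01] [-0.   -0.17  0.02] rows>= 2.3
```

View pics/w7.png

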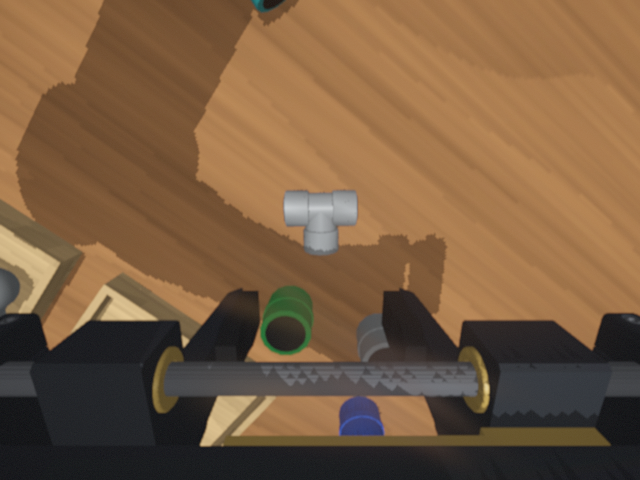

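carry_out:
  commands:
    - [0.002, 0, 0.04, 0, 0, -0.8]
    - [0.002, 0, 0.08, 0, 0, -0.8]
    - [0.002, 0, 0.1, 0, 0, -0.8]
    - [0.002, 0, 0.112, 0, 0, -0.8]
    - [0.002, 0, 0.1165, 0, 0, -0.8]
    - [0.002, 0, 0.1165, 0, 0, -0.8]
    - [0.002, 0, 0.1165, 0, 0, -0.8]

```text
clock: 20.8
tool_pos: [0.4499, 0.2383, 0.0058]
eef_rot: [-0.327, 0.945, 0.0, -0.001]
contact_force: [0.1, 0.3, 0.4]
opening: 0.686
```

carry_out:
  commands:
    - [0, 0, 0, 0, 0, 0]
    - [0, 0, 0, 0, 0, 0]
    - [0, 0, 0, 0, 0, 0]
    - [0, 0, 0, 0, 0, 0]
    - [0, 0, 0, 0, 0, 0]
    - [0, 0, 0, 0, 0, 0]
  fingers: 255
  grip_force: 20

```text
clock: 21.4
tool_pos: [0.4495, 0.2377, 0.0049]
eef_rot: [-0.327, 0.945, -0.0, -0.001]
contact_force: [-0.4, -1.1, 2.5]
opening: 0.31
```

```bash
python3 - <<'E'
from h import *
s=r.get_state()["tool_pos"];x,y,w=place("tee_small");to((s[0],s[1],.12,218),(x,y,.12,w),(x,y,s[2]+.007,w))
print(r.get_state()["q"].round(2))
E
```

```text
t 21.4 pos [0.4495 0.2377 0.0049] yaw -141.8 open 0.31 q7 0.38 F [-0.4 -1.1  2.5]
target [4.495e-01 2.377e-01 1.200e-01 2.180e+02] row [ 0.0003  0.     -0.1151] [ 0.   -0.14  0.17] rows>= 2.3
target [ 0.65   -0.1785  0.12   90.    ] row [ 0.0999 -0.4511 -0.1149] [-1.6000e-01 -8.0000e-02  1.2817e+02] rows>= 14.9
target [ 6.500e-01 -1.785e-01  1.190e-02  9.000e+01] row [ 0.0996 -0.4511 -0.0068] [-1.6000e-01 -8.0000e-02  1.2817e+02] rows>= 14.9
[-0.05  1.14 -0.93  2.02  1.38  0.83  0.38]
```

carry_out:
  commands:
    - [0, 0, -0.04, 0, 0, 0]
    - [0, 0, -0.08, 0, 0, 6]
    - [0, 0, -0.115, 0, 0, 14]
    - [0.1, -0.451, -0.115, 0, 0, 128]
    - [0.1, -0.451, -0.115, 0, 0, 128]
    - [0.1, -0.451, -0.115, 0, 0, 128]
    - [0.1, -0.451, -0.115, 0, 0, 128]
    - [0.1, -0.451, -0.115, 0, 0, 128]
    - [0.1, -0.451, -0.115, 0, 0, 128]
    - [0.1, -0.451, -0.115, 0, 0, 128]
    - [0.1, -0.451, -0.115, 0, 0, 128]
    - [0.1, -0.451, -0.115, 0, 0, 128]

```text
clock: 22.6
tool_pos: [0.6448, -0.1698, 0.1198]
eef_rot: [0.45, 0.893, -0.001, -0.001]
contact_force: [0.3, 0.8, -0.7]
opening: 0.312
```

```bash
python3 - <<'E'
from h import *
for i in range(4):r.snapshot("side")
x,y,w=place("tee_small");to((x,y,.10,w),(x,y,.012,w))
E
```

```text
t 22.8 pos [ 0.6442 -0.1688  0.1193] yaw 126.7 open 0.311 q7 0.19 F [-0.6  1.1  0.1]
target [ 0.65   -0.1785  0.1    90.    ] row [-0.0113 -0.0011  0.0193] [-1.900e-01  1.000e-02  3.672e+01] rows>= 4.3
target [ 6.500e-01 -1.785e-01  1.200e-02  9.000e+01] row [-0.0114 -0.0008  0.1073] [-1.900e-01  1.000e-02  3.672e+01] rows>= 4.3
```

carry_out:
  commands:
    - [-0.011, -0.001, 0.0, 0, 0, 36.7]
    - [-0.011, -0.001, 0.0, 0, 0, 36.7]
    - [-0.011, -0.001, 0.0, 0, 0, 36.7]
    - [-0.011, -0.001, 0.0, 0, 0, 36.7]
    - [-0.011, -0.001, 0.0, 0, 0, 36.7]
    - [-0.011, -0.001, 0.0, 0, 0, 36.7]
    - [-0.011, -0.001, 0.03, 0, 0, 36.7]
    - [-0.011, -0.001, 0.06, 0, 0, 36.7]
    - [-0.011, -0.001, 0.06, 0, 0, 36.7]
    - [-0.011, -0.001, 0.06, 0, 0, 36.7]

```text
clock: 23.8
tool_pos: [0.6499, -0.1758, 0.06]
eef_rot: [0.705, 0.709, -0.001, -0.001]
contact_force: [0.8, 0.7, -0.3]
opening: 0.309
```

```bash
python3 - <<'E'
from wfit import *
x,y,w=place("tee_small");to((x,y,.012,w))
wview("pics/w8.png")
E
```

```text
t 23.8 pos [ 0.6499 -0.1758  0.06  ] yaw 90.3 open 0.309 q7 -0.38 F [ 0.8  0.7 -0.3]
target [ 6.500e-01 -1.785e-01  1.200e-02  9.000e+01] row [-0.0027  0.0002  0.048 ] [-0.19  0.    0.26] rows>= 1.0
```

View pics/w8.png

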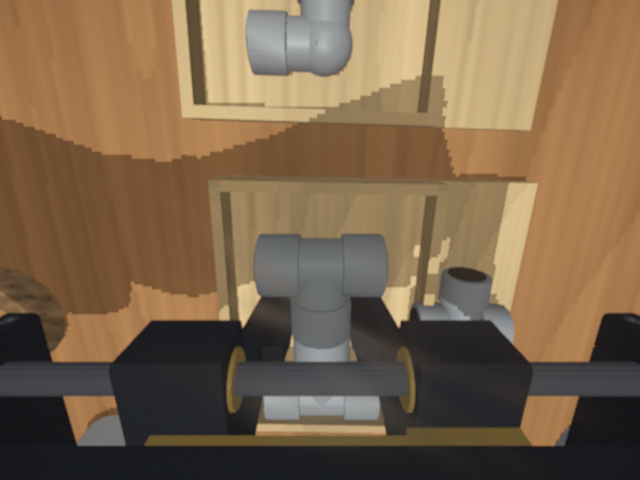

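carry_out:
  commands:
    - [-0.001, 0, 0.02, 0, 0, 0]
    - [-0.001, 0, 0.033, 0, 0, 0]
    - [-0.001, 0, 0.04, 0, 0, 0]
    - [-0.001, 0, 0.045, 0, 0, 0]
    - [-0.001, 0, 0.0475, 0, 0, 0]
    - [-0.001, 0, 0.0475, 0, 0, 0]
    - [-0.001, 0, 0.0475, 0, 0, 0]
    - [-0.001, 0, 0.0475, 0, 0, 0]

```text
clock: 24.65
tool_pos: [0.6506, -0.1782, 0.0129]
eef_rot: [0.706, 0.708, -0.001, 0.0]
contact_force: [0.1, 0.1, -0.3]
opening: 0.307
```

carry_out:
  commands:
    - [0, 0, 0, 0, 0, 0]
    - [0, 0, 0, 0, 0, 0]
    - [0, 0, 0, 0, 0, 0]
    - [0, 0, 0, 0, 0, 0]
    - [0, 0, -0.02, 0, 0, 0]
    - [0, 0, -0.06, 0, 0, 0]
    - [0, 0, -0.11, 0, 0, 0]
    - [0, 0, -0.15, 0, 0, 0]
    - [0, 0, -0.15, 0, 0, 0]
  fingers: 110

```text
clock: 25.55
tool_pos: [0.6549, -0.1774, 0.1708]
eef_rot: [0.706, 0.708, 0.003, 0.005]
contact_force: [-0.3, 1.0, -0.7]
opening: 0.569
```

```bash
python3 - <<'E'
from h import *
x,y,w=pick("coupling");to((x,y,.16,w))
E
```

```text
t 25.55 pos [ 0.6549 -0.1774  0.1708] yaw 90.1 open 0.569 q7 -0.3 F [-0.3  1.  -0.7]
target [ 0.4927  0.336   0.16   70.    ] row [ 0.5137 -0.1613  0.0079] [6.400e-01 2.000e-02 2.011e+01] rows>= 10.8
```

carry_out:
  commands:
    - [0.514, -0.16, 0.005, 0, 0, 20]
    - [0.514, -0.16, 0.005, 0, 0, 20]
    - [0.514, -0.16, 0.005, 0, 0, 20]
    - [0.514, -0.16, 0.005, 0, 0, 20]
    - [0.514, -0.16, 0.005, 0, 0, 20]
    - [0.514, -0.16, 0.005, 0, 0, 20]
    - [0.514, -0.16, 0.005, 0, 0, 20]
    - [0.514, -0.16, 0.005, 0, 0, 20]
    - [0.514, -0.16, 0.005, 0, 0, 20]
    - [0.514, -0.16, 0.005, 0, 0, 20]
    - [0.514, -0.16, 0.005, 0, 0, 20]
    - [0.514, -0.16, 0.005, 0, 0, 20]
  fingers: 60

```text
clock: 26.75
tool_pos: [0.4852, 0.3442, 0.1585]
eef_rot: [0.815, 0.579, 0.0, -0.003]
contact_force: [-0.6, -0.5, -0.0]
opening: 0.765
```

```bash
python3 - <<'E'
from wfit import *
import fit
for i in range(4):r.snapshot("side")
v=wview("pics/w9.png")
for k in("coupling",):
    x,y,w=P[k]
    try:
        b,d,parts,z=fit.fit(k,x,y,[v],yaws=[0]);print(k,b.x[:2],b.fun)
    except Exception as e:print(e)
x,y,w=pick("coupling");to((x,y,.015,w));print(r.get_state()["q"].round(2))
E
```

```text
coupling [0.49143999 0.33413696] 0.0431343365856347
t 27.0 pos [0.4903 0.3334 0.1571] yaw 70.0 open 0.761 q7 -1.51 F [0.7 0.6 0.5]
target [4.927e-01 3.360e-01 1.500e-02 7.000e+01] row [0.0038 0.0015 0.1421] [-0.04  0.21 -0.03] rows>= 2.8
[-0.39  0.79 -0.5   1.73  0.52  0.76 -1.51]
```

View pics/w9.png

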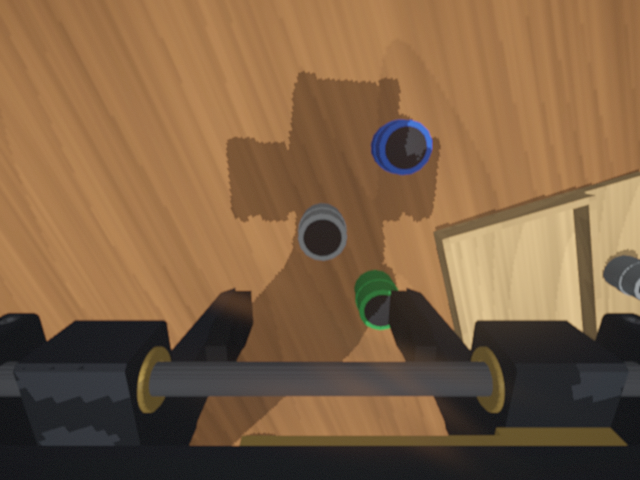

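carry_out:
  commands:
    - [0.002, 0.001, 0.04, 0, 0, 0]
    - [0.002, 0.001, 0.08, 0, 0, 0]
    - [0.002, 0.001, 0.11, 0, 0, 0]
    - [0.002, 0.001, 0.13, 0, 0, 0]
    - [0.002, 0.001, 0.138, 0, 0, 0]
    - [0.002, 0.001, 0.142, 0, 0, 0]
    - [0.002, 0.001, 0.142, 0, 0, 0]
    - [0.002, 0.001, 0.142, 0, 0, 0]

```text
clock: 27.8
tool_pos: [0.4914, 0.3372, 0.0162]
eef_rot: [0.819, 0.574, -0.0, -0.0]
contact_force: [0.5, -0.2, -0.7]
opening: 0.769
```

carry_out:
  commands:
    - [0, 0, 0, 0, 0, 0]
    - [0, 0, 0, 0, 0, 0]
    - [0, 0, 0, 0, 0, 0]
    - [0, 0, 0, 0, 0, 0]
    - [0, 0, 0, 0, 0, 0]
    - [0, 0, 0, 0, 0, 0]
  fingers: 255
  grip_force: 20

```text
clock: 28.4
tool_pos: [0.4909, 0.337, 0.0153]
eef_rot: [0.819, 0.574, -0.001, 0.0]
contact_force: [0.3, -0.2, 3.6]
opening: 0.445
```

```bash
python3 - <<'E'
from h import *
s=r.get_state()["tool_pos"];x,y,w=place("coupling");to((s[0],s[1],.13,70),(x,y,.13,w),(x,y,s[2]+.007,w))
print(r.get_state()["q"].round(2))
E
```

```text
t 28.4 pos [0.4909 0.337  0.0153] yaw 70.1 open 0.445 q7 -1.63 F [ 0.3 -0.2  3.6]
target [ 0.4909  0.337   0.13   70.    ] row [-2.000e-04 -1.000e-04 -1.147e-01] [-0.07  0.1   0.12] rows>= 2.3
target [ 0.65    0.2015  0.13   90.    ] row [-0.0735  0.1955 -0.1148] [ -0.08   0.09 -19.88] rows>= 4.8
target [6.500e-01 2.015e-01 2.230e-02 9.000e+01] row [-0.0733  0.1957 -0.0071] [ -0.08   0.09 -19.88] rows>= 4.2
[-0.48  1.   -0.36  1.77  0.67  0.5  -1.63]
```

carry_out:
  commands:
    - [0, 0, -0.04, 0, 0, 0]
    - [0, 0, -0.08, 0, 0, 0]
    - [0, 0, -0.115, 0, 0, 0]
    - [-0.02, 0.05, -0.115, 0, 0, -5]
    - [-0.035, 0.095, -0.115, 0, 0, -10]
    - [-0.05, 0.14, -0.115, 0, 0, -15]
    - [-0.0735, 0.1955, -0.115, 0, 0, -20]
    - [-0.0735, 0.1955, -0.115, 0, 0, -20]
    - [-0.0735, 0.1955, -0.115, 0, 0, -20]
    - [-0.0735, 0.1955, -0.08, 0, 0, -20]
    - [-0.0735, 0.1955, -0.05, 0, 0, -20]
    - [-0.0735, 0.1955, -0.05, 0, 0, -20]

```text
clock: 29.6
tool_pos: [0.6447, 0.2022, 0.0608]
eef_rot: [0.705, 0.709, -0.005, -0.003]
contact_force: [-0.9, -0.3, -1.2]
opening: 0.446
```

```bash
python3 - <<'E'
from wfit import *
x,y,w=place("coupling");r.snapshot("side");to((x,y,.0225,w))
wview("pics/w10.png")
E
```

```text
t 29.65 pos [0.6465 0.2029 0.0633] yaw 90.3 open 0.45 q7 -0.91 F [ 0.5 -0.   0.6]
target [6.500e-01 2.015e-01 2.250e-02 9.000e+01] row [-0.0014  0.0038  0.0407] [-0.43  0.13  0.31] rows>= 0.8
```

View pics/w10.png

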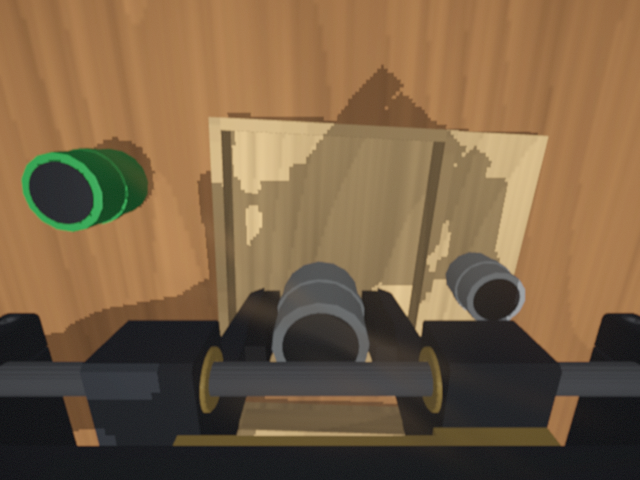

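carry_out:
  commands:
    - [0, 0, 0.015, 0, 0, 0]
    - [0, 0, 0.027, 0, 0, 0]
    - [0, 0, 0.035, 0, 0, 0]
    - [0, 0, 0.039, 0, 0, 0]
    - [0, 0, 0.042, 0, 0, 0]
    - [0, 0, 0.043, 0, 0, 0]
    - [0, 0, 0.043, 0, 0, 0]
    - [0, 0, 0.043, 0, 0, 0]
    - [0, 0, 0.043, 0, 0, 0]

```text
clock: 30.6
tool_pos: [0.6498, 0.2014, 0.0222]
eef_rot: [0.706, 0.708, -0.001, -0.0]
contact_force: [-0.1, -0.2, -0.3]
opening: 0.446
```

carry_out:
  commands:
    - [0, 0, 0, 0, 0, 0]
    - [0, 0, 0, 0, 0, 0]
    - [0, 0, 0, 0, 0, 0]
    - [0, 0, 0, 0, 0, 0]
    - [0, 0, 0, 0, 0, 0]
    - [0, 0, -0.01, 0, 0, 0]
    - [0, 0, -0.03, 0, 0, 0]
    - [0, 0, -0.06, 0, 0, 0]
    - [0, 0, -0.1, 0, 0, 0]
    - [0, 0, -0.15, 0, 0, 0]
    - [0, 0, -0.2, 0, 0, 0]
    - [0, 0, -0.2, 0, 0, 0]
  fingers: 90

```text
clock: 31.8
tool_pos: [0.6536, 0.205, 0.2322]
eef_rot: [0.706, 0.708, 0.007, 0.002]
contact_force: [0.4, 0.7, 0.2]
opening: 0.65
```

carry_out:
  commands:
    - [0, -0.05, 0, 0, 0, 0]
    - [0, -0.1, 0, 0, 0, 0]
    - [0, -0.15, 0, 0, 0, 0]
    - [0, -0.2, 0, 0, 0, 0]
    - [0, -0.2, 0, 0, 0, 0]
    - [0, -0.2, 0, 0, 0, 0]

```text
clock: 32.4
tool_pos: [0.4495, 0.2013, 0.2236]
eef_rot: [0.706, 0.709, -0.001, 0.0]
contact_force: [0.5, 0.3, 0.4]
opening: 0.646
```

```bash
python3 - <<'E'
from wfit import *
for i in range(3):p=r.snapshot("side")
cv2.imwrite("pics/f_side.png",cv2.resize(p["img"][130:420,100:440],None,fx=2,fy=2,interpolation=cv2.INTER_CUBIC))
p=r.snapshot("scene");cv2.imwrite("pics/f_scene.png",cv2.resize(p["img"][160:400,120:510],None,fx=2,fy=2,interpolation=cv2.INTER_CUBIC))
for k in["tee_large_mid","tee_small_mid","elbow_large_mid","elbow_small_mid","coupling_mid","tin_mid","tape_mid"]:
    print(k,[([round(float(v),3) for v in d["xyz"]],round(float(d["p"]),2)) for d in r.spot_point(p,k)])
to()
E
```

```text
tee_large_mid [([0.654, -0.254, 0.024], 0.94)]
tee_small_mid [([0.65, -0.153, 0.02], 0.7)]
elbow_large_mid [([0.639, 0.056, 0.02], 0.83), ([0.321, 0.068, 0.017], 0.63)]
elbow_small_mid [([0.652, -0.054, 0.018], 0.89)]
coupling_mid [([0.647, 0.196, 0.029], 0.88), ([0.569, 0.379, 0.025], 0.88), ([0.524, 0.256, 0.024], 0.77)]
tin_mid [([0.497, -0.342, 0.018], 0.57)]
tape_mid [([0.435, -0.218, 0.012], 0.74)]
t 32.95 pos [0.4502 0.2012 0.2222] yaw 90.1 open 0.646 q7 -1.1 F [-1.   0.8  0.2]
```

View pics/f_scene.png

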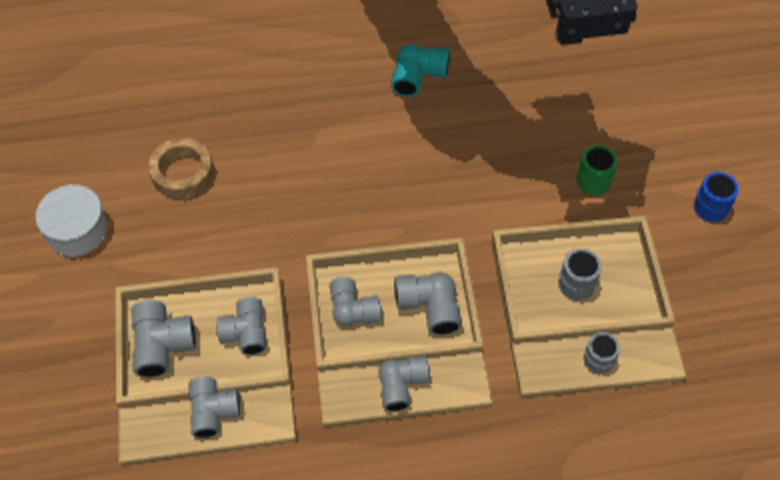

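View pics/f_side.png

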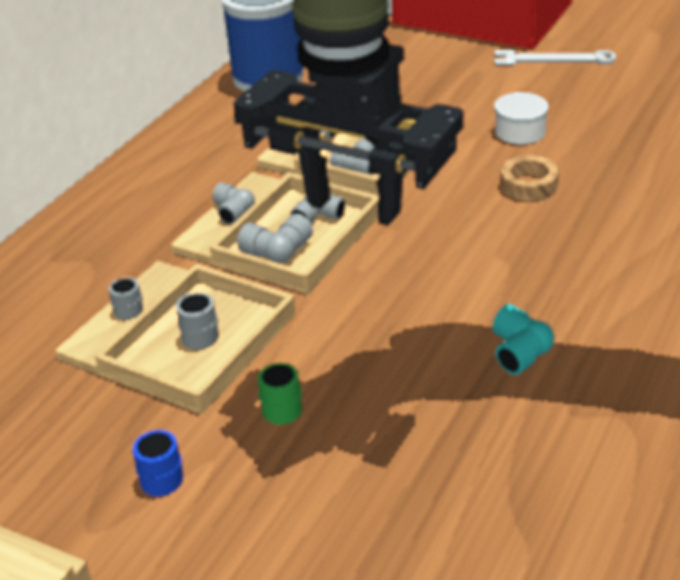

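All five fittings are down in the right trays (crop pixels: tees at 150,335 and 245,325; elbows at 355,305 and 430,300; coupling upright at 580,273). The bystanders and look-alikes haven't moved.

```bash
python3 -c "
from plant import r
print(r.finish_job())"
```

```text
the job is handed in; nothing more can be done
None
```

All five grey fittings are in their trays and the job is handed in, at about 33 s on the robot's clock against the 128 s limit. No verdict came back.

- **Placing:** both tees lie flat side by side in the tee tray. Both elbows lie flat side by side in the elbow tray. The coupling stands on end in the coupling tray.
- **Final checks:** the last scene picture showed every fitting inside its walls and clear of its neighbour. Measured heights fit the tray floor to within 4 mm. The side picture agreed for the elbows and coupling, but the gripper hid the tee tray there.
- **Left alone:** the tin, the tape roll, the turquoise elbow and the blue and green couplings are where they started. The robot was clear of everything at hand-in.
- **Disagreements:** the scene and side cameras differed by up to about 7 mm on where the fittings lay. I averaged the two and corrected each with the wrist camera before gripping. The small elbow was released about 4 mm above the tray floor and still landed flat.
- **Forces:** the highest I saw, read at the end of each move, was about 5 N.

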